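# Tip two four-way tube racks onto their microtube side

## Task

Get the two blue four-way tube racks ready for 1.5 ml microtubes: with the fingers, push each one over so that it lies flat on the bench with its 32 large microtube holes (the broad side with 4 rows of 8) facing up. Only push them, do not pick them up, and let each come to lie next to where it stands now rather than shoving it along the bench. Leave the flask, the jar and the beaker where they are.

Things in the scene. Friction and masses are not known exactly. Their poses are not given: they have to be found in the camera images.
- rack_a_mid (a point): Centre of rack a: a hollow blue plastic tube rack, 175 mm (its y) x 51 mm (its x) x 95 mm (its z), walls 3 mm, about 0.17 kg, empty, loose. It starts upright on a narrow long side: z axis up, 95 mm tall, this point 47.5 mm over the bench; four 30 mm holes in its top. The +x broad side has 32 holes of 12 mm (4 rows of 8), the -x broad side 60 holes of 7 mm. Lying flat it is 51 mm high.
- rack_a_face (a point): Centre of rack a's broad side with the 32 holes of 12 mm (25.5 mm from the rack's centre along its x axis). A light level push near the top of a broad side tips the rack over about its far lower edge; past 28 degrees it falls by itself, and the pushed side ends up on top. Pushed below half height it may slide instead.
- rack_b_mid (a point): Centre of rack b: same size, axes and start as rack a, same holes in its +x and -x broad sides; twelve 17 mm holes in its top at the start.
- rack_b_face (a point): Centre of rack b's broad side with the 32 holes of 12 mm; as for rack a.
- flask: A conical glass flask, 64 mm across at the foot, 105 mm tall, loose; stands on the bench between the robot and the racks. Origin: centre of its underside. Not to be disturbed.
- sample_jar: A white plastic jar with a screw cap, 68 mm across, 120 mm tall, loose; stands to the left of the racks. Origin: centre of its underside. Not to be disturbed.
- beaker: A glass beaker, 73 mm across at the rim, 94 mm tall, loose; stands to the right of the racks. Origin: centre of its underside. Not to be disturbed.
- mixer: A white bench vortex mixer, fixed, 130 mm (its x) by 110 mm (its y), 90 mm tall with a rubber cup on top up to 138 mm; stands beyond the racks. Origin: centre of its underside.

How it is judged:
At the end, for the whole second after the job is handed in: Both racks lie flat on the bench (51 mm high, centre 25.5 +-3 mm above it) with the side of 32 holes facing up within 0.06 rad, each rack's centre less than 150 mm from where it began (tipping over alone moves it 76 mm); flask, jar and beaker within 20 mm of where they began (angle between each of rack_a_mid, rack_b_mid's own x axis and vertical below 0.06 rad and height (world z) of rack_a_mid between 0.0225 and 0.0285 m and distance of each of rack_a_mid, rack_b_mid from where it was at the start of the episode below 0.15 m and height (world z) of rack_b_mid between 0.0225 and 0.0285 m and distance of each of flask, sample_jar, beaker from where it was at the start of the episode below 0.02 m); the robot touches nothing.
It fails at once if a rack is lifted off the bench or carried (height (world z) of any of rack_a_mid, rack_b_mid above 0.068 m).
It fails at once if a rack is shoved along the bench (distance of any of rack_a_mid, rack_b_mid from where it was at the start of the episode above 0.17 m).
It fails at once if the flask, jar or beaker is knocked, tipped or moved (distance of any of flask, sample_jar, beaker from where it was at the start of the episode above 0.02 m or angle between any of flask, sample_jar, beaker's own z axis and vertical above 0.35 rad).
It also fails if it takes over 38 s, if anything falls off the work surface, if the arm or the gripper's body presses on something with over 40 N, if the wrist force passes 120 N, or if a joint passes its speed limit or range.

## Robot

A 6-joint arm with a two-finger parallel gripper is mounted at the origin on the work surface. World frame = base frame: x ahead of the robot, y to its left, z up, the work surface at z = 0. Lengths are in m, angles in rad, forces in N, time in s.
With the tool pointing down it reaches from about 0.25 to 0.8 m from the base axis. Payload 3.9 kg.
Tool frame: the origin (TCP) lies midway between the tips of the shut fingers; the grasp point (between the pads) lies 19 mm behind it; x points along the fingers, z is the direction in which the jaws open and shut, and the axes are right-handed (so a half turn about x gives the same grasp; the last joint's range is limited). The gripper opens to 85 mm and grips with 20 to 120 N. Pads are 22 mm wide; open, the fingers measure 114 mm over their backs; the gripper's body (76 mm by 85 mm) begins 54 mm behind the grasp point. The pads swing forward as they close: fully open they stand 13 mm farther back than shut.
Start: joints at [1.167, 0.26, -0.138, 1.173, 0, 1.571], TCP at [0.206, 0.483, 0.231] pointing down, gripper open.
Joint ranges: [-2.78, 2.78], [-0.83, 1.72], [-1.28, 1.37], [-1.9, 2.12], [-1.57, 1.48], [-3.14, 3.14]. Speed limits (rad/s): [2.57, 2.57, 3.14, 3.14, 3.14, 3.14].

## Interface

Orientations are given as a unit quaternion [w, x, y, z].
In Python, from workcell import ctrl gives the robot as it stands.
- The arm moves only by the shell command python3 -m creep 'ROWS' [FORCE]. ROWS is text: rows parted by semicolons, each of 7 numbers parted by spaces: the shift along the tool's x, y, z in m, then the turn, a rotation vector about the tool's x, y, z in rad, then the gripper command: -1 is shut, 1 is fully open, values between are in proportion. A call has 1 to 20 rows; each row is the pose to reach, as a shift and turn from the pose commanded when the call began, along the tool's axes at that moment; what a row does not reach only later rows make up. A row lasts 1/8 s, in which the tool goes at most 62.5 mm and 10.7 degrees, less where a joint would pass 70% of its speed; a pose out of reach is approached as far as the arm can. A call with a gripper value outside its range is refused whole. The fingers move at their own pace and stop on an object; FORCE is the grip in N (left out, the last holds). Time passes only in rows, so rows that repeat a pose let the fingers close. It gives the time, the measured TCP pose, the force and the opening at its end, in the units of the state.
- ctrl.observe(): the state, without advancing time (a new reading comes with each control period).
- ctrl.read_camera(name): name is "side" or "top" or "wrist"; returns a dict with "frame" (480x640x3 uint8, blue, green, red), "depth" (480x640 float32, m along the optical axis (not along the pixel's ray), 0 where there is no reading), "camera_matrix" (3x3 intrinsics, pixels), "xyz" and "attitude" of the camera in the world. Camera axes: x right, y down, z forward; pixel columns grow to the right and rows downward; lengths in m; the calibration is good to about 2 mm. A picture is of the moment at which its call begins.
- ctrl.sign_off(): hands the job in, once; it reports no verdict.
The state is a dict: "time": time; "qpos": joint angles; "joint_velocities": joint speeds; "joint_torque": joint torques, N m; "ee_pos": TCP position; "tcp_rot": TCP orientation; "ft_force": force on the tool from outside, world axes, zero at the start; "wrist_torque": the same for the moment, N m; "width": opening from 0.0 (shut) to 1.0 (fully open).
Only numpy, scipy, OpenCV 4.12 (cv2) and the standard library are available. Lean on these libraries where they do the work, as an engineer would, in place of code of your own. Each camera call takes 0.05 s, during which the arm holds its last target. There are 200 camera calls.

## Working session

There is one attempt and no reset: what is moved stays moved. The work goes in short steps, Python scripts to look and compute and a shell command to move; the robot and the scene stay as the last step left them, time stands still between calls to the robot, and variables do not carry over. Pictures are saved under pics/ and viewed, about 8 in all and at most 12, crops included, and the job is handed in when it is done.

```bash
mkdir -p pics; cat > h.py <<'E'
import cv2,numpy as np
from scipy.spatial.transform import Rotation as R
from workcell import ctrl
def rot(a):
    a=np.array(a,float)
    return a if a.shape==(3,3) else R.from_quat(np.r_[a[1:],a[0]]).as_matrix()
def cloud(c):
    d=c["depth"];K=np.array(c["camera_matrix"]);v,u=np.mgrid[:480,:640]
    P=np.stack([(u-K[0,2])*d/K[0,0],(v-K[1,2])*d/K[1,1],d],-1)
    W=P@rot(c["attitude"]).T+np.array(c["xyz"]);W[d==0]=np.nan
    return W
E
python3 - <<'E'
from h import *
s=ctrl.observe();print(s)
for n in("top","side"):
    c=ctrl.read_camera(n);cv2.imwrite(f"pics/{n}0.png",c["frame"]);np.savez(f"{n}0.npz",W=cloud(c),f=c["frame"])
    print(n,c["xyz"],c["attitude"])
E
```

```text
{'time': 0.0, 'qpos': array([ 1.16697831e+00,  2.60714435e-01, -1.39377412e-01,  1.17268873e+00,
        2.82656560e-05,  1.57077692e+00]), 'joint_velocities': array([-0.00013043,  0.00123059, -0.00101658, -0.00130436, -0.00022389,
        0.00119488]), 'joint_torque': array([ 2.87750681e-04, -4.05673707e+01,  2.53924459e+01,  1.88201037e-02,
       -3.33096511e-05, -7.59955469e-06]), 'ee_pos': array([0.20601407, 0.48215171, 0.23044579]), 'tcp_rot': array([ 0.58951769, -0.38995649,  0.59069964,  0.38920017]), 'ft_force': array([ 0.40533451, -0.09886516, -0.42782353]), 'wrist_torque': array([-0.03072178, -0.01338953, -0.02105869]), 'width': 1.0007841108399977}
top [0.51002649 0.01936512 1.52874925] [ 0.0135659  -0.70109192  0.71232188 -0.02972571]
side [-0.10019155 -0.85504237  1.11484277] [-0.36601232  0.86654213 -0.31354028  0.12973897]
```

View pics/top0.png

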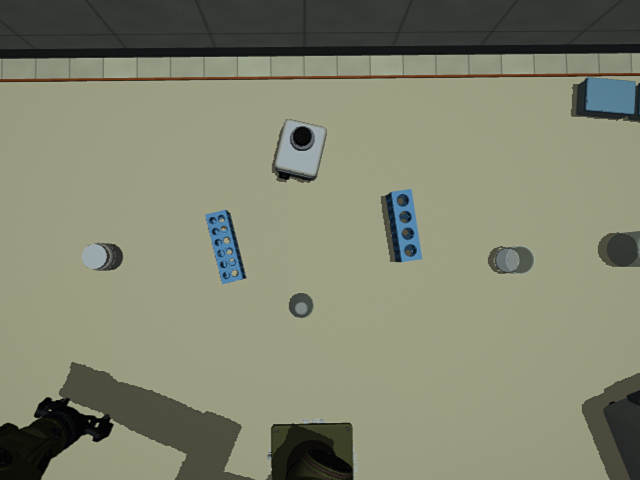

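View pics/side0.png

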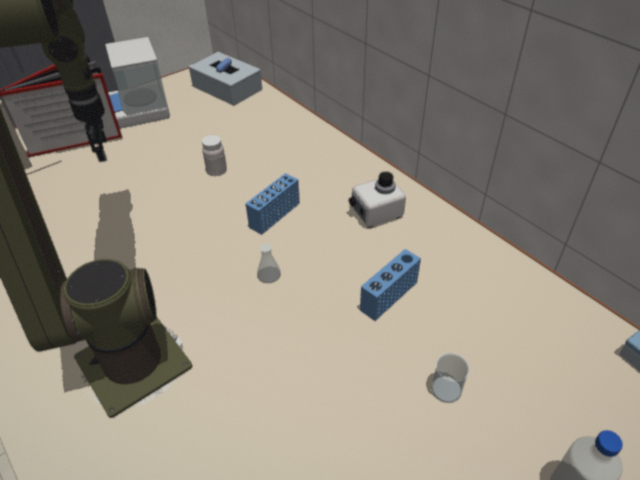

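Top view: rack b (12 holes) around (225,247), rack a (4 holes) around (403,226), flask (301,305), jar (97,256), beaker (508,260), mixer (302,148). Next I need the hole sizes on the sides, and the poses.

```bash
python3 - <<'E'
from h import *
f=cv2.imread("pics/side0.png");
a=cv2.resize(f[165:240,235:310],(400,400),interpolation=cv2.INTER_CUBIC);b=cv2.resize(f[245:325,350:430],(400,400),interpolation=cv2.INTER_CUBIC)
cv2.imwrite("pics/crop1.png",np.hstack([a,b]))
z=np.load("top0.npz");W=z["W"]
def box(name,u0,u1,v0,v1,lo,hi,blue=False):
    w=W[v0:v1,u0:u1].reshape(-1,3);w=w[(w[:,2]>lo)&(w[:,2]<hi)]
    r=cv2.minAreaRect(w[:,:2].astype(np.float32))
    print(name,"n",len(w),"c",np.round(r[0],4),"wh",np.round(r[1],4),"ang",r[2],"z",np.round(np.percentile(w[:,2],[50,98]),3),"corners",np.round(cv2.boxPoints(r),3).tolist())
box("b",195,255,200,292,.085,.11)
box("a",375,430,180,270,.085,.11)
box("flask",280,325,285,325,.01,.2)
box("flasktop",280,325,285,325,.08,.2)
box("jar",75,118,235,280,.1,.2)
box("beaker",480,540,240,280,.01,.2)
box("beakertop",480,540,240,280,.08,.2)
box("mixer",265,335,110,185,.08,.1)
E
```

```text
b n 1084 c [0.5551 0.2073] wh [0.175 0.052] ang 13.485488891601562 z [0.097 0.103] corners [[0.46399998664855957, 0.21199999749660492], [0.47600001096725464, 0.16200000047683716], [0.6460000276565552, 0.20200000703334808], [0.6340000033378601, 0.2529999911785126]]
a n 1072 c [ 0.6004 -0.24  ] wh [0.1751 0.053 ] ang 7.357731819152832 z [0.096 0.103] corners [[0.5099999904632568, -0.22499999403953552], [0.5170000195503235, -0.2770000100135803], [0.6909999847412109, -0.2549999952316284], [0.6840000152587891, -0.2029999941587448]]
flask n 488 c [0.4029 0.0193] wh [0.0875 0.0622] ang 68.19111633300781 z [0.046 0.111] corners [[0.3580000102519989, -0.009999999776482582], [0.41600000858306885, -0.032999999821186066], [0.4480000138282776, 0.04800000041723251], [0.38999998569488525, 0.07100000232458115]]
flasktop n 121 c [0.4032 0.0213] wh [0.0274 0.0275] ang 46.0731315612793 z [0.107 0.113] corners [[0.3840000033378601, 0.020999999716877937], [0.40400001406669617, 0.0020000000949949026], [0.4230000078678131, 0.02199999988079071], [0.40299999713897705, 0.04100000113248825]]
jar n 556 c [0.536
[... 353 characters left out ...]
000023841858, -0.4959999918937683], [0.5289999842643738, -0.5830000042915344], [0.578000009059906, -0.5299999713897705], [0.48399999737739563, -0.4429999887943268]]
beakertop n 248 c [ 0.5111 -0.5195] wh [0.0702 0.0716] ang 15.426802635192871 z [0.092 0.1  ] corners [[0.46799999475479126, -0.49399998784065247], [0.4869999885559082, -0.5630000233650208], [0.5540000200271606, -0.5450000166893005], [0.5350000262260437, -0.47600001096725464]]
mixer n 1733 c [0.7974 0.0172] wh [0.1095 0.1319] ang 76.01327514648438 z [0.091 0.097] corners [[0.7200000286102295, -0.019999999552965164], [0.8479999899864197, -0.052000001072883606], [0.875, 0.05400000140070915], [0.746999979019165, 0.0860000029206276]]
```

View pics/crop1.png

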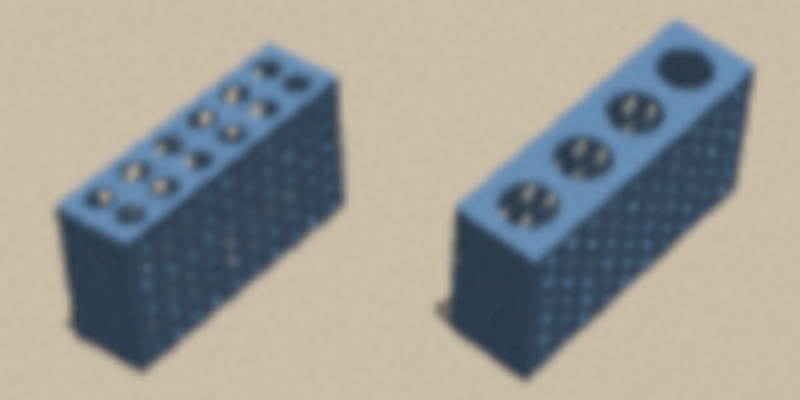

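The crop shows that both side faces towards -y have a grid of holes, but I can't tell the size from it. I'll rectify those faces and stretch the contrast.

```bash
python3 - <<'E'
from h import *
F=[]
for i in range(6): F.append(ctrl.read_camera("side")["frame"].astype(float))
f=np.mean(F,0).astype(np.float32)
out=[]
for q in ([(128,243),(338,78),(345,205),(145,370)],None),([(140,262),(352,68),(335,188),(125,380)],1):
    p=np.float32(q[0]); p= p/5+[350,245] if q[1] else p/(400/75)+[235,165]
    H=cv2.getPerspectiveTransform(np.float32(p),np.float32([(0,0),(525,0),(525,285),(0,285)]))
    w=cv2.warpPerspective(f,H,(525,285),flags=cv2.INTER_CUBIC).mean(2)
    w=np.clip((w-np.percentile(w,2))/(np.percentile(w,98)-np.percentile(w,2)),0,1)*255
    out.append(w)
    r=w-cv2.GaussianBlur(w,(0,0),25); S=np.abs(np.fft.rfft(r[20:265,20:505]*np.hanning(485),axis=1)).mean(0)
    k=np.argsort(S)[::-1][:5];print("pitch mm",485/3/k.clip(1),S[k].round())
cv2.imwrite("pics/rect.png",np.vstack(out).astype(np.uint8))
E
```

```text
pitch mm [161.66666667  16.16666667  17.96296296 161.66666667  26.94444444] [1960. 1571. 1359. 1131.  680.]
pitch mm [ 16.16666667  17.96296296 161.66666667 161.66666667  26.94444444] [2098. 1927. 1895. 1027.  688.]
```

View pics/rect.png

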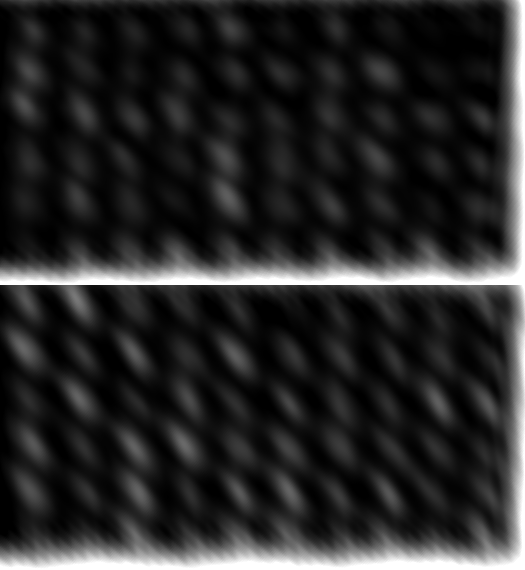

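Both -y faces show about 10 columns at a 17 mm pitch. That fits the 60-hole side, so the 32-hole sides would face +y. I'll check this with the wrist camera on the way, and work out the approach to rack b.

```bash
cat >> h.py <<'E'
def go(p,axis):
    """shift/turn in tool axes to reach p, tool x down, tool z (jaws) along +-axis (deg from world x)"""
    s=ctrl.observe();M=rot(s["tcp_rot"]);x=np.array([0,0,-1.]);best=None
    for k in(0,180):
        a=np.radians(axis+k);z=np.array([np.cos(a),np.sin(a),0]);T=np.stack([x,np.cross(z,x),z],1)
        r=R.from_matrix(M.T@T).as_rotvec()
        if best is None or np.linalg.norm(r)<np.linalg.norm(best[0]):best=(r,T)
        print(k,"turn",r.round(3))
    print("shift",(M.T@(np.array(p)-s["ee_pos"])).round(4),"tool cols",M.round(3).tolist(),"q",s["qpos"].round(3),"t",s["time"])
E
python3 - <<'E'
from h import *
c=ctrl.read_camera("wrist");cv2.imwrite("pics/w0.png",c["frame"]);print(c["xyz"],rot(c["attitude"]).round(2).tolist())
n=np.array([-.23,.973]);b=np.array([.555,.207])
go(np.r_[b+n*.09,.20],13.4);go(np.r_[b+n*.09,.065],13.4)
E
```

```text
[0.12889328 0.51582522 0.37375231] [[0.39, 0.87, 0.3], [0.92, -0.37, -0.13], [-0.0, 0.33, -0.94]]
0 turn [ 0.933 -0.     0.   ]
180 turn [-2.208 -0.    -0.   ]
shift [ 0.0312 -0.3756 -0.0441] tool cols [[-0.0, -0.92, 0.393], [-0.0, 0.393, 0.92], [-1.0, -0.0, -0.0]] q [ 1.167  0.26  -0.138  1.173 -0.     1.571] t 0.45
0 turn [ 0.933 -0.     0.   ]
180 turn [-2.208 -0.    -0.   ]
shift [ 0.1662 -0.3756 -0.0441] tool cols [[-0.0, -0.92, 0.393], [-0.0, 0.393, 0.92], [-1.0, -0.0, -0.0]] q [ 1.167  0.26  -0.138  1.173 -0.     1.571] t 0.45
```

```bash
python3 -m creep '0.016 -0.19 -0.022 0.47 0 0 1; 0.03 -0.3 -0.04 0.7 0 0 1;0.03 -0.376 -0.044 0.933 0 0 1;0.03 -0.376 -0.044 0.933 0 0 1;0.03 -0.376 -0.044 0.933 0 0 1;0.03 -0.376 -0.044 0.933 0 0 1;0.03 -0.376 -0.044 0.933 0 0 1;0.03 -0.376 -0.044 0.933 0 0 1;0.03 -0.376 -0.044 0.933 0 0 1'
python3 - <<'E'
from h import *
c=ctrl.read_camera("wrist");cv2.imwrite("pics/w1.png",c["frame"])
go([.534,.295,.065],13.4)
E
```

```text
time: 1.58
ee_pos: [0.5334, 0.2954, 0.2015]
tcp_rot: [0.702, -0.083, 0.702, 0.083]
ft_force: [0.2, 0.2, -0.5]
width: 1.003
0 turn [ 0.002 -0.    -0.   ]
180 turn [-3.139  0.    -0.   ]
shift [ 0.1366 -0.0007  0.0005] tool cols [[-0.0, -0.234, 0.972], [0.0, 0.972, 0.234], [-1.0, 0.0, -0.0]] q [0.506 0.419 0.021 1.174 0.    1.841] t 1.625
```

View pics/w1.png

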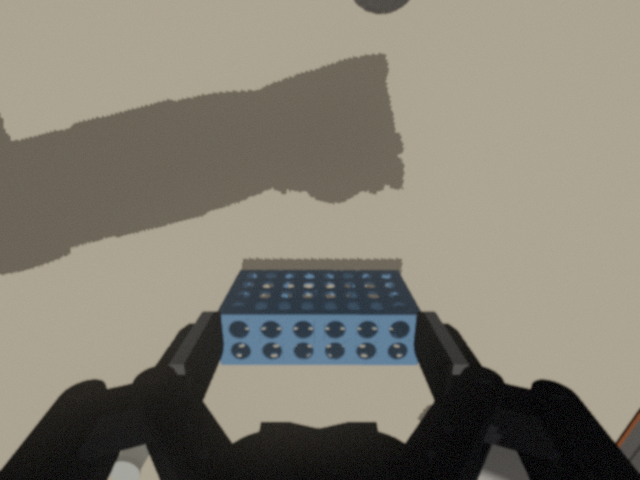

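The wrist picture shows rack b's +y face above its top, roughly x 222–420, y 270–312, with 4 rows of 8 holes. So +y is the side to push on b. Now I'll lower and push.

```bash
python3 -m creep '0.06 0 0 0 0 0 1;0.12 0 0 0 0 0 1;0.135 0 0 0 0 0 1;0.135 -0.02 0 0 0 0 1;0.135 -0.04 0 0 0 0 1;0.135 -0.05 0 0 0 0 1;0.135 -0.058 0 0 0 0 1;0.135 -0.066 0 0 0 0 1;0.135 -0.074 0 0 0 0 1;0.135 -0.082 0 0 0 0 1;0.135 -0.09 0 0 0 0 1;0.135 -0.098 0 0 0 0 1;0.135 -0.104 0 0 0 0 1;0.135 -0.104 0 0 0 0 1;0.135 -0.104 0 0 0 0 1;0.135 -0.104 0 0 0 0 1;0.135 -0.104 0 0 0 0 1'
python3 - <<'E'
from h import *
c=ctrl.read_camera("wrist");cv2.imwrite("pics/w2.png",c["frame"])
W=cloud(ctrl.read_camera("side"))
b=np.array([.555,.207]);n=np.array([-.23,.973])
m=np.isfinite(W[...,2])&(np.linalg.norm(W[...,:2]-(b-n*.075),axis=-1)<.04)
print(np.round(np.percentile(W[m][:,2],[5,50,95]),3))
E
```

```text
time: 3.75
ee_pos: [0.5588, 0.1936, 0.0664]
tcp_rot: [0.702, -0.083, 0.702, 0.083]
ft_force: [0.7, 0.2, 1.1]
width: 0.996
[0.048 0.397 0.552]
```

View pics/w2.png

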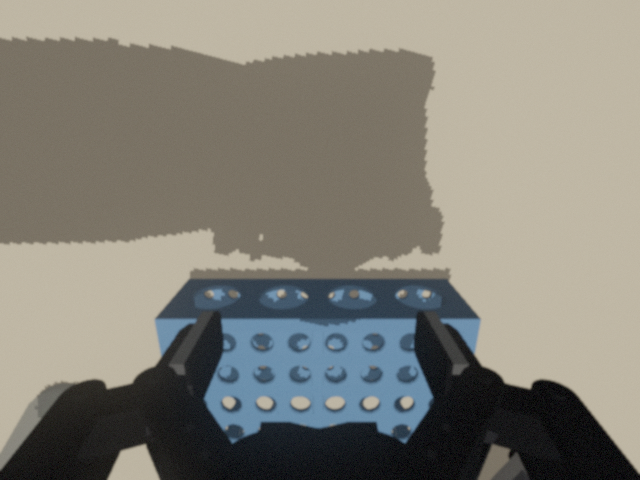

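Rack b lies flat with the four rows of large holes up (rows at y≈342–433), and the fingers are clear of it. On to rack a.

```bash
python3 -m creep '-0.06 0 0 0 0 0 1;-0.12 0 0 0 0 0 1;-0.135 0 0 0 0 0 1;-0.135 0 0 0 0 0 1'; python3 - <<'E'
from h import *
go([.589,-.151,.2],7.3)
E
```

```text
time: 4.35
ee_pos: [0.5595, 0.1937, 0.2023]
tcp_rot: [0.703, -0.082, 0.701, 0.083]
ft_force: [-0.1, -0.1, -0.9]
width: 1.001
0 turn [ 0.107  0.002 -0.   ]
180 turn [-3.035e+00  1.000e-03  4.000e-03]
shift [ 0.0021 -0.3421 -0.0513] tool cols [[0.002, -0.232, 0.973], [0.001, 0.973, 0.232], [-1.0, 0.0, 0.003]] q [ 0.333  0.386 -0.029  1.153  0.     1.67 ] t 4.35
```

```bash
python3 -m creep '0 -0.06 -0.01 0.03 0 0 1;0 -0.12 -0.02 0.06 0 0 1;0 -0.18 -0.03 0.09 0 0 1;0 -0.24 -0.04 0.107 0 0 1;0 -0.3 -0.05 0.107 0 0 1;0 -0.342 -0.051 0.107 0 0 1;0 -0.342 -0.051 0.107 0 0 1;0 -0.342 -0.051 0.107 0 0 1'; python3 - <<'E'
from h import *
c=ctrl.read_camera("wrist");cv2.imwrite("pics/w3.png",c["frame"])
go([.589,-.151,.065],7.3)
E
```

```text
time: 5.35
ee_pos: [0.5872, -0.1504, 0.1991]
tcp_rot: [0.704, -0.044, 0.707, 0.045]
ft_force: [0.0, 0.5, -0.7]
width: 1.0
0 turn [ 0.    -0.003 -0.002]
180 turn [-3.141e+00  3.000e-03 -5.000e-03]
shift [ 0.1346 -0.0015  0.0019] tool cols [[-0.003, -0.128, 0.992], [0.001, 0.992, 0.128], [-1.0, 0.002, -0.003]] q [-0.25   0.416  0.012  1.17   0.     1.193] t 5.4
```

View pics/w3.png

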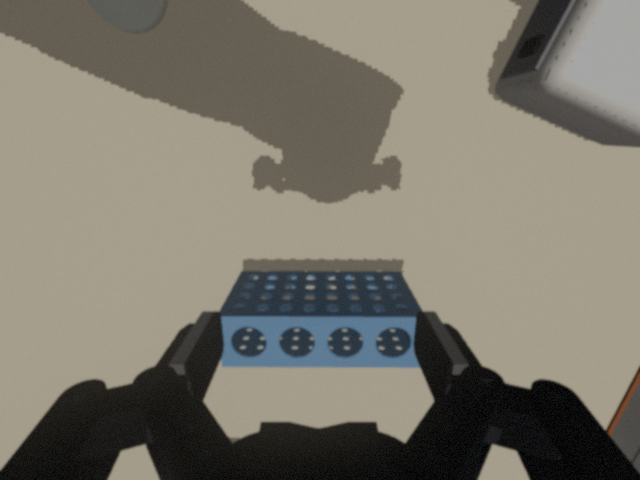

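Rack a's +y face (x 222–420, y 272–315) also has 4 rows of 8 holes, so the same push works.

```bash
python3 -m creep '0.06 0 0 0 0 0 1;0.12 0 0 0 0 0 1;0.135 0 0 0 0 0 1;0.135 -0.02 0 0 0 0 1;0.135 -0.04 0 0 0 0 1;0.135 -0.05 0 0 0 0 1;0.135 -0.058 0 0 0 0 1;0.135 -0.066 0 0 0 0 1;0.135 -0.074 0 0 0 0 1;0.135 -0.082 0 0 0 0 1;0.135 -0.09 0 0 0 0 1;0.135 -0.098 0 0 0 0 1;0.135 -0.104 0 0 0 0 1;0.135 -0.104 0 0 0 0 1;0.135 -0.104 0 0 0 0 1;0.135 -0.104 0 0 0 0 1'
python3 -m creep '-0.06 0 0 0 0 0 1;-0.12 0 0 0 0 0 1;-0.135 0 0 0 0 0 1;-0.135 0.06 0 0 0 0 1;-0.135 0.12 0 0 0 0 1;-0.135 0.16 0 0 0 0 1;-0.135 0.16 0 0 0 0 1;-0.135 0.16 0 0 0 0 1'
python3 - <<'E'
from h import *
c=ctrl.read_camera("top");cv2.imwrite("pics/top1.png",c["frame"]);W=cloud(c)
def box(name,c,r,lo,hi):
    w=W.reshape(-1,3);w=w[(w[:,2]>lo)&(w[:,2]<hi)&(np.linalg.norm(w[:,:2]-c,axis=1)<r)]
    q=cv2.minAreaRect(w[:,:2].astype(np.float32));A=np.c_[w[:,:2]-w[:,:2].mean(0),np.ones(len(w))]
    print(name,len(w),np.round(q[0],4),np.round(q[1],4),"zmed",np.median(w[:,2]).round(4),"slope",np.linalg.lstsq(A,w[:,2],rcond=None)[0][:2].round(3))
box("b",[.572,.133],.13,.04,.07);box("a",[.591,-.314],.13,.04,.07)
box("flasktop",[.403,.02],.06,.08,.2);box("jar",[.5365,.51],.08,.1,.2);box("beakertop",[.511,-.5195],.07,.08,.2)
E
```

```text
time: 7.4
ee_pos: [0.6017, -0.254, 0.0663]
tcp_rot: [0.706, -0.045, 0.706, 0.045]
ft_force: [-0.2, 0.1, -0.3]
width: 0.993
time: 8.4
ee_pos: [0.5813, -0.0956, 0.2009]
tcp_rot: [0.705, -0.045, 0.706, 0.045]
ft_force: [0.6, 0.0, 1.3]
width: 1.0
b 2096 [0.5725 0.1348] [0.1755 0.0956] zmed 0.0527 slope [ 0.001 -0.001]
a 2038 [ 0.6097 -0.3124] [0.1753 0.0971] zmed 0.0526 slope [ 0.001 -0.003]
flasktop 123 [0.4033 0.0214] [0.0275 0.0272] zmed 0.1064 slope [0.006 0.013]
jar 553 [0.5362 0.5104] [0.06   0.0571] zmed 0.1213 slope [0.025 0.089]
beakertop 245 [ 0.5108 -0.5188] [0.0736 0.0706] zmed 0.0923 slope [0.03  0.015]
```

View pics/top1.png

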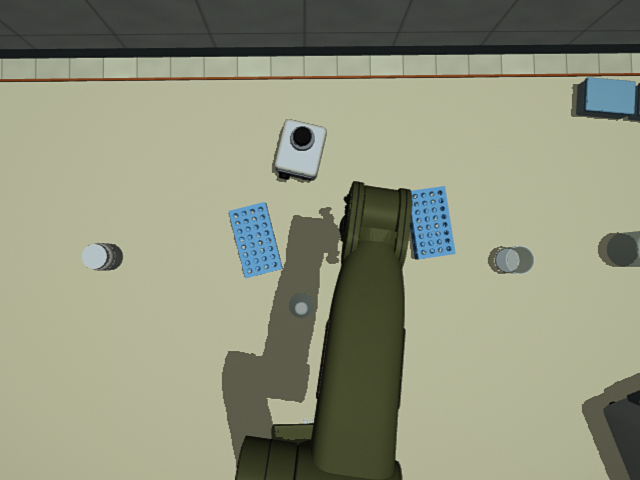

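Both racks lie flat and level at b (255,240) and a (432,222), with the 4x8 holes up. The arm is clear of everything, and the flask, jar and beaker haven't moved.

```bash
python3 -c "
from workcell import ctrl
print(ctrl.sign_off())"
```

```text
the job is handed in; nothing more can be done
None
```

I pushed both racks over from their +y sides, and each now lies flat with its 32 microtube holes up. I handed the job in at about 8.5 s of the 38 s allowed; no verdict is reported.

Before each push I checked with the wrist camera that the pushed side was the one with 4 rows of 8 holes.

The last check was with the top camera:

| Item | Result | Limit |
|---|---|---|
| Rack a | top face about 52.6 mm up, slope at most 0.003, centre moved about 73 mm | 150 mm |
| Rack b | top face about 52.7 mm up, slope at most 0.001, centre moved about 75 mm | 150 mm |
| Flask, jar and beaker | moved less than 1 mm | 20 mm |

- **Rack height:** both read about 1.6 mm above the nominal 51 mm. That is within the 2 mm camera calibration, and both tops read high before the push too.
- **Arm:** it ended at about 0.2 m height, clear of everything.
- **Failed check:** one side-camera depth check after tipping rack b was useless because the arm blocked the view. I used the wrist picture and the final top view instead.

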